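# Check the cooling-line strainer against the light panel

### The arm

A 6-joint arm with a two-finger parallel gripper is mounted at the origin on the work surface. World frame = base frame: x ahead of the robot, y to its left, z up, the work surface at z = 0. Lengths are in m, angles in degrees, forces in N, time in s.
With the tool pointing down it reaches from about 0.35 to 0.875 m from the base axis. Payload 4.2 kg.
Tool frame: the origin (TCP) lies midway between the tips of the shut fingers; the grasp point (between the pads) lies 19 mm behind it; y points along the fingers, x is the direction in which the jaws open and shut, and the axes are right-handed (so a half turn about y gives the same grasp; the last joint's range is limited). The gripper opens to 87 mm and grips with 3 to 60 N. Pads are 19 mm wide; open, the fingers measure 117 mm over their backs; the gripper's body (75 mm by 190 mm) begins 51 mm behind the grasp point.
Start: joints at [79.274, 22.042, 0.453, 0, -68.411, -14.817], TCP at [0.269, 0.564, 0.223] pointing down, gripper open.
Joint ranges: [-179.83, 179.83], [-69.29, 118.12], [-61.27, 80.66], [-181.25, 117.63], [-171.15, -9.14], [-177.46, 177.46]. Speed limits (degrees/s): [159.86, 159.86, 180, 180, 180, 180].

### API

Orientations are given as a 3x3 rotation matrix whose columns are the frame's x, y, z axes.
In Python, from station import * gives the robot as it stands.
- The arm moves only by the tool jog_arm, never from a script. Its argument "series" is a list of rows, each a list of 3 entries, a list of its own where there are three numbers: the shift along the tool's x, y, z in m, then the turn, a rotation vector about the tool's x, y, z in degrees, then the finger opening in m, from 0 to 0.087. A call has 1 to 10 rows; each row shifts and turns the commanded pose from where the row before left it, along the tool's axes as they then stand; what a row does not reach is not made up. A row lasts 1/8 s, in which the tool goes at most 62.5 mm and 10.7 degrees, less where a joint would pass 70% of its speed; a pose out of reach is approached as far as the arm can. A call is refused whole if a number of a shift passes 0.0625 or a number of a turn 10.7, either way. A call with a gripper value outside its range is refused whole. The fingers move at their own pace and stop on an object; the grip force is fixed at half the most. Time passes only in rows, so rows that do not move let the fingers close. It gives the time, the measured TCP pose, the force and the opening at its end, in the units of the state.
- sense(): the state, without advancing time (a new reading comes with each control period).
- capture(name): name is "scene" or "top" or "wrist"; returns the picture (420x560x3 uint8, red, green, blue); there is no depth.
- camera_info(name): a dict with "fx", "fy", "cx", "cy" (pixels), "rvec" (rotation vector, rad) and "tvec" (3), from world to camera coordinates, as OpenCV has them. Camera axes: x right, y down, z forward; pixel columns grow to the right and rows downward; lengths in m; the calibration is good to about 2 mm. A picture is of the moment at which its call begins: read the wrist's pose just before it. camera_info takes no time and is no camera call; for the wrist camera it gives the pose at the moment of the call.
- finish_job(): hands the job in, once; it reports no verdict.
The state is a dict: "time_s": time; "joints": joint angles; "joint_velocities": joint speeds; "effort": joint torques, N m; "tcp_pos": TCP position; "ee_rot": TCP orientation; "wrist_force": force on the tool from outside, world axes, zero at the start; "moment": the same for the moment, N m; "gripper_width": opening from 0.0 (shut) to 1.0 (fully open).
Only numpy, scipy, OpenCV 4.12 (cv2) and the standard library are available. Lean on these libraries where they do the work, as an engineer would, in place of code of your own. Each camera call takes 0.05 s, during which the arm holds its last target. There are 200 camera calls.

### The job

Lift the cover flap of the steel strainer housing by its bar until it stands up on its own, and draw out the strainer plate (the one with the long T-bar on top; leave the solid blank with the round stub in its slot). Hold the strainer up to the light panel's white face for inspection: plate upright, square to the face and centred on it, about 6 cm in front of it and not touching it. Finish while still holding it there, with the flap left standing open and everything else on the bench left where it is.

Things in the scene. Friction and masses are not known exactly. Their poses are not given: they have to be found in the camera images.
- housing: steel box fixed to the bench, 180 mm (x) by 150 mm (y) by 100 mm tall, 5 mm walls and floor, open-topped, closed by a hinged flap. Origin: centre of its underside, on the bench; +x runs from the flap's free edge to its hinge (roughly away from the robot), z up. Inside, two upright slots centred at x = -45 and +10 mm, y = 0, each holding a plate that stands on the floor, broad faces along x
- flap (a joint): angle of the steel cover flap, rad: 0 shut flat on the housing, 1.57 standing upright, 1.9 its stop. It may start slightly ajar. The hinge is stiff: the flap stays at whatever angle it is left; about 4 N at the bar moves it
- flap_hinge (a point): middle of the flap's hinge line, which runs along the housing's y on its far (+x) rim, 90 mm from the housing's centre and 100 mm above the bench. It turns with the flap: shut, its axes are the housing's; opening turns it about its +y, so the free edge rises and swings towards housing +x
- flap_handle (a point): middle of the flap's handle, a round steel bar 11 mm thick, 75 mm long along the housing's y, on two posts 64 mm apart. It stands 40 mm off the outer face of the flap (6 mm thick), 14 mm in from its free edge: in the flap's axes -166 mm x, +46 mm z from flap_hinge; 146 mm above the bench when shut
- strainer: loose plate, about 130 g, hidden in either slot: upright steel frame 80 mm wide (y), 6 mm thick (x), 62 mm tall with an open grid; on top a black T-bar 50 mm long (y), 12 mm thick (x), 12 mm high, its middle 78 mm above the origin, on a 14 mm wide, 10 mm tall stem. From above it shows the long bar. Origin: centre of its lower edge (5 mm above the bench in the slot)
- strainer_centre (a point): middle of the strainer plate's grid, 31 mm above the plate's lower edge and 47 mm below the middle of its T-handle; x is the normal of its broad faces
- blank: solid steel plate, about 200 g, in the other slot: 80 x 6 x 62 mm, no openings, only a round black stub 14 mm across and 14 mm tall on top. Origin: centre of its lower edge. Both plates are guided by ribs at their two sides, up to 50 mm above the bench, with 1.5 to 2 mm of play
- lamp: light panel fixed to the bench: upright aluminium panel 170 mm wide (y), 30 mm thick (x), top 190 mm above the bench, on a foot 110 mm (x) by 150 mm (y), 12 mm tall. It faces along its own -x, roughly from the robot's right to its left. Origin: centre of its underside
- lamp_face (a point): centre of the panel's white face (150 mm wide, 146 mm tall), 110 mm above the bench; axes as the panel's: -x points out of the face, z up
- flask: conical glass flask, 84 mm wide, 124 mm tall; a bystander, origin at the centre of its underside
- cylinder: glass measuring cylinder on a round foot, 64 mm wide foot, 170 mm tall; a bystander, origin at the centre of its underside
- wash_bottle: white plastic wash bottle, 60 mm diameter, 170 mm tall; a bystander, origin at the centre of its underside
- jar: amber glass jar with black cap, 60 mm diameter, 75 mm tall; a bystander, origin at the centre of its underside
- pot: small clear plastic pot, 68 mm diameter, 45 mm tall; a bystander, origin at the centre of its underside
- wrench: steel wrench lying flat, pointing roughly away from the robot; a bystander, origin at the centre of its underside
- clamp: small steel joint clamp lying flat, 100 mm long, with a 20 mm tall screw; a bystander, origin at the centre of its underside
- stopper: glass stopper, 28 mm wide, 42 mm tall; a bystander, origin at the centre of its underside
Not all that is in view belongs to the job. What is shaped like the lamp but pink is not meant.

How it is judged (in metres and radians):
On the way, in this order (a step that is already met when the one before it is completed fails the run):
1. the cover flap is lifted to stand open (past 1.25 rad) (value of joint flap above 1.25 rad), for 0.2 s.
2. the strainer plate is drawn up out of the housing, held in the fingers (contact force between the fingers and strainer above 1 N and z of strainer_centre in the frame of housing above 0.135 m), for 0.2 s.
At the end, for the whole second after the job is handed in: Strainer at rest in the fingers, touching neither housing nor lamp; grid centre 25-110 mm in front of the lamp face and within 35 mm of its centre sideways and in height; upright and parallel to it within 0.26 rad; flap open past 1.2 rad; blank still down in its slot (contact force between the fingers and strainer above 1 N and x of strainer_centre in the frame of lamp_face between -0.11 and -0.025 m and y of strainer_centre in the frame of lamp_face between -0.035 and 0.035 m and z of strainer_centre in the frame of lamp_face between -0.035 and 0.035 m and angle between the x axis of strainer_centre and the x axis of lamp_face, either way round below 0.26 rad and angle between strainer_centre's own z axis and vertical below 0.26 rad and linear speed of strainer below 0.03 m/s and contact force between strainer and lamp below 0.05 N and contact force between strainer and housing below 0.05 N and value of joint flap above 1.2 rad and z of blank in the frame of housing below 0.02 m); the arm keeps its last pose, push and grip.
It fails at once if the blank plate is pulled up or displaced by more than 20 mm (distance of blank from where it was at the start of the episode above 0.02 m).
It fails at once if a bystander is shifted by more than 40 mm or knocked over (distance of any of flask, cylinder, wash_bottle, jar, pot, wrench, clamp, stopper from where it was at the start of the episode above 0.04 m or angle between any of flask, cylinder, wash_bottle, jar, pot, wrench, clamp, stopper's own z axis and vertical above 0.6 rad).
It also fails if it takes over 54 s, if anything falls off the work surface, if the arm or the gripper's body presses on something with over 40 N, if the wrist force passes 120 N, or if a joint passes its speed limit or range.

## Working session

There is one attempt and no reset: what is moved stays moved. The work goes in short steps, Python scripts to look and compute and a tool call to move; the robot and the scene stay as the last step left them, time stands still between calls to the robot, and variables do not carry over. Pictures are saved under pics/ and viewed, about 8 in all and at most 12, crops included, and the job is handed in when it is done.

Besides the shell and the picture viewer there is one more tool, called after "Request:" by a JSON object that holds its "api" and its "payload". jog_arm: Moves the arm, as the interface text tells. Its arguments: {"type":"object","properties":{"series":{"type":"array","items":{"type":"array"}}},"required":["series"]}

```bash
mkdir -p pics; cat > h.py <<'E'
from station import *
import numpy as np, cv2
from scipy.spatial.transform import Rotation as R
def ray(ci,u,v):
    M=cv2.Rodrigues(np.array(ci["rvec"],float))[0]; t=np.array(ci["tvec"],float).ravel()
    d=M.T@np.array([(u-ci["cx"])/ci["fx"],(v-ci["cy"])/ci["fy"],1]); return -M.T@t,d
def plane(ci,u,v,z):
    o,d=ray(ci,u,v); return o+d*(z-o[2])/d[2]
def save(n,f):
    im=capture(n); cv2.imwrite(f,cv2.cvtColor(im,cv2.COLOR_RGB2BGR)); return im
E
python3 - <<'E'
from h import *
for n in("scene","top"):
    save(n,f"pics/{n}0.png"); ci=camera_info(n); print(n,ci, ray(ci,280,210))
a=cv2.imread("pics/top0.png");print(sense())
E
```

```text
scene {'fx': 445.37317280399685, 'fy': 445.37317280399685, 'cx': 278.0825169150329, 'cy': 200.90215433258868, 'rvec': array([ 1.84851509,  1.51543568, -0.69695065]), 'tvec': array([-0.12272914, -0.26229716,  1.67832292])} (array([ 1.43778183, -0.15627663,  0.89943932]), array([-0.72829493,  0.14608707, -0.66983645]))
top {'fx': 404.64863360547184, 'fy': 404.64863360547184, 'cx': 273.41701730174685, 'cy': 210.76746207570196, 'rvec': array([ 2.17419457, -2.19967144,  0.08925232]), 'tvec': array([0.00282286, 0.53599018, 1.15629105])} (array([0.44865745, 0.0055796 , 1.19288633]), array([ 0.07594272, -0.02394065, -0.99695928]))
{'time_s': 0.1, 'joints': array([ 7.92752393e+01,  2.20861723e+01,  3.88509984e-01, -2.47558128e-02,
       -6.84111531e+01, -1.48167790e+01]), 'joint_velocities': array([ 0.03731222, -0.08985567,  0.28112653,  0.05788898, -0.11762238,
        0.05481003]), 'effort': array([-1.93688593e-04, -3.91688883e+01,  1.87934214e+01,  4.23177034e+00,
        1.34674046e-02, -7.48809816e-05]), 'tcp_pos': array([0.26923279, 0.56344992, 0.22157853]), 'ee_rot': array([[-4.31308417e-01, -7.48158141e-04,  9.02204239e-01],
       [-9.02202467e-01, -1.79121695e-03, -4.31309055e-01],
       [ 1.93873091e-03, -9.99998116e-01,  9.75768282e-05]]), 'wrist_force': array([-0.04104507, -0.07038694,  0.05746991]), 'moment': array([-0.01818844,  0.00668741, -0.01602093]), 'gripper_width': 0.9965831858426164}
```

View pics/top0.png

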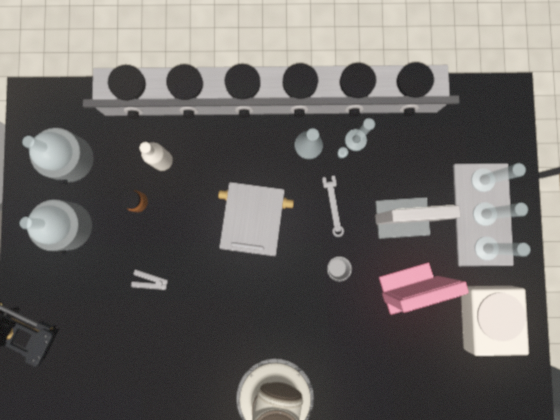

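View pics/scene0.png

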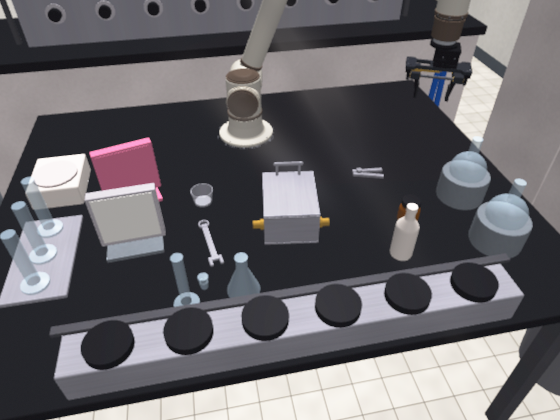

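The top view shows two panel shapes: a grey one at (415,215) and a pink one at (425,288). Grey is the lamp, since pink is excluded. I'll zoom in on the lamp (to see which way it faces) and on the housing.

```bash
python3 - <<'E'
import cv2,numpy as np
s=cv2.imread("pics/scene0.png");t=cv2.imread("pics/top0.png")
f=lambda a,x,y:cv2.resize(a[y:y+75,x:x+100],None,fx=4,fy=4,interpolation=cv2.INTER_CUBIC)
cv2.imwrite("pics/crop1.png",np.vstack([np.hstack([f(s,80,180),f(s,245,155)]),np.hstack([f(t,370,180),f(t,207,180)])]))
E
```

```text
(no output)
```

View pics/crop1.png

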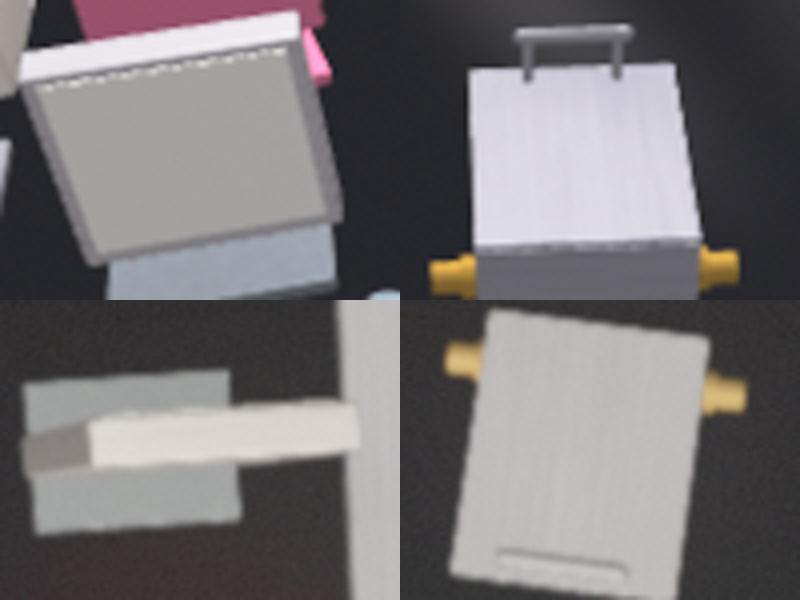

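The white framed face points towards the scene camera, roughly world +x. The housing's flap bar is at top pixel (248,245). Next I'll locate both.

```bash
python3 - <<'E'
from h import *
t=camera_info("top");s=camera_info("scene")
P=lambda L,z:np.array([plane(t,u,v,z) for u,v in L])
H=P([(229,182.5),(284.3,189.3),(275.8,255),(219.5,248.3)],.106);print("flap",H.round(4),H.mean(0))
print("edges",np.linalg.norm(np.roll(H,-1,0)-H,axis=1)); d=(H[0]+H[1]-H[2]-H[3]);print("yaw",np.degrees(np.arctan2(d[1],d[0])))
B=P([(231.5,242.5),(264,248)],.146);print("bar",B,B.mean(0))
F=P([(375.5,200.7),(427.3,197.5),(430,235),(379,238.5)],.012);print("foot",F.round(4),F.mean(0),np.linalg.norm(np.roll(F,-1,0)-F,axis=1))
d=(F[0]+F[1]-F[2]-F[3]);print("yaw",np.degrees(np.arctan2(d[1],d[0])))
T=P([(370+92/4,180+(420-300)/4),(370+357/4,180+(402-300)/4),(370+359/4,180+(450-300)/4),(370+92/4,180+(466-300)/4)],.19);print("top",T.round(4),T.mean(0))
S=lambda u,v,z:plane(s,80+u/4,180+v/4,z)
print("scene front top edge",S(30,80,.19),S(298,40,.19))
for n,L in dict(pinktop=[(381,280),(432,266),(466,287),(388,310)]).items(): print(n,P(L,.1).round(3))
for n,(u,v) in dict(wrench1=(330,180),wrench2=(338,232),pot=(339,269),flask=(308,147),cyl=(355,140),stop=(342,153),jar=(137,202),wash=(160,160),clampp=(149,281)).items(): print(n,plane(t,u,v,.02).round(3))
E
```

```text
flap [[ 0.6076  0.1165  0.106 ]
 [ 0.5875 -0.0329  0.106 ]
 [ 0.411  -0.0077  0.106 ]
 [ 0.4306  0.1425  0.106 ]] [0.50918593 0.05460504 0.106     ]
edges [0.15073873 0.17824556 0.15152435 0.17889949]
yaw -8.243135670646794
bar [[0.44582052 0.10655903 0.146     ]
 [0.43069574 0.02295111 0.146     ]] [0.43825813 0.06475507 0.146     ]
foot [[ 0.5628 -0.3036  0.012 ]
 [ 0.5705 -0.4565  0.012 ]
 [ 0.4604 -0.46    0.012 ]
 [ 0.452  -0.3105  0.012 ]] [ 0.51142634 -0.38266312  0.012     ] [0.15309985 0.1102154  0.1497904  0.11105777]
yaw 2.6690959587735845
top [[ 0.5218 -0.3     0.19  ]
 [ 0.5312 -0.466   0.19  ]
 [ 0.5012 -0.4659  0.19  ]
 [ 0.4932 -0.299   0.19  ]] [ 0.51187176 -0.3827157   0.19      ]
scene front top edge [ 0.53713154 -0.45583626  0.19      ] [ 0.53045034 -0.29539576  0.19      ]
pinktop [[ 0.341 -0.289  0.1  ]
 [ 0.376 -0.427  0.1  ]
 [ 0.319 -0.516  0.1  ]
 [ 0.261 -0.305  0.1  ]]
wrench1 [ 0.624 -0.17   0.02 ]
wrench2 [ 0.472 -0.19   0.02 ]
pot [ 0.366 -0.19   0.02 ]
flask [ 0.723 -0.107  0.02 ]
cyl [ 0.743 -0.247  0.02 ]
stop [ 0.704 -0.207  0.02 ]
jar [0.566 0.393 0.02 ]
wash [0.689 0.327 0.02 ]
clampp [0.338 0.355 0.02 ]
```

```bash
cat >> h.py <<'E'
def plan(p,yaw,n,grip,tilt0=True):
    """rows from current pose to TCP p with tool down, tool x at yaw (deg), n rows"""
    s=sense();P=np.array(s["tcp_pos"]);M=np.array(s["ee_rot"]);c,q=np.cos(np.radians(yaw)),np.sin(np.radians(yaw))
    T=np.array([[c,0,-q],[q,0,c],[0,-1,0]]); T[:,2]=np.cross(T[:,0],T[:,1])
    rv=R.from_matrix(M.T@T).as_rotvec(degrees=True)/n; rv=rv.round(2); rows=[];tot=(np.array(p)-P);r=np.array(M)
    for i in range(n):
        rows.append([(r.T@tot/n).round(4).tolist(),rv.tolist(),grip]); r=r@R.from_rotvec(rv,degrees=True).as_matrix()
    for i in range(0,n,10): print(str(rows[i:i+10]).replace(" ",""))
E
python3 -c "
from h import *
plan([0.437,0.066,0.225],171,10,0.06)"
```

```text
[[[0.0376,-0.0003,0.0366],[-0.01,7.34,0.01],0.06],[[0.0327,-0.0003,0.0411],[-0.01,7.34,0.01],0.06],[[0.0271,-0.0003,0.0449],[-0.01,7.34,0.01],0.06],[[0.0212,-0.0003,0.048],[-0.01,7.34,0.01],0.06],[[0.0149,-0.0003,0.0503],[-0.01,7.34,0.01],0.06],[[0.0083,-0.0003,0.0518],[-0.01,7.34,0.01],0.06],[[0.0016,-0.0003,0.0525],[-0.01,7.34,0.01],0.06],[[-0.0051,-0.0003,0.0523],[-0.01,7.34,0.01],0.06],[[-0.0117,-0.0004,0.0512],[-0.01,7.34,0.01],0.06],[[-0.0182,-0.0004,0.0493],[-0.01,7.34,0.01],0.06]]
```

Request:
{"api": "jog_arm", "payload": {"series": [[[0.038, 0, 0.037], [0, 7.34, 0], 0.06], [[0.033, 0, 0.041], [0, 7.34, 0], 0.06], [[0.027, 0, 0.045], [0, 7.34, 0], 0.06], [[0.021, 0, 0.048], [0, 7.34, 0], 0.06], [[0.015, 0, 0.05], [0, 7.34, 0], 0.06], [[0.008, 0, 0.052], [0, 7.34, 0], 0.06], [[0.002, 0, 0.052], [0, 7.34, 0], 0.06], [[-0.005, 0, 0.052], [0, 7.34, 0], 0.06], [[-0.012, 0, 0.051], [0, 7.34, 0], 0.06], [[-0.018, 0, 0.049], [0, 7.34, 0], 0.06]]}}

```text
time_s: 1.35
tcp_pos: [0.437, 0.0655, 0.2225]
ee_rot: [[-0.987, 0.0, -0.159], [0.159, 0.0, -0.987], [0.0, -1.0, -0.0]]
wrist_force: [1.0, 1.2, -0.6]
gripper_width: 0.69
```

Request:
{"api": "jog_arm", "payload": {"series": [[[0, 0, 0], [0, 0, 0], 0.06], [[0, 0, 0], [0, 0, 0], 0.06]]}}

```text
time_s: 1.6
tcp_pos: [0.4368, 0.0671, 0.2223]
ee_rot: [[-0.988, -0.0, -0.156], [0.156, 0.0, -0.988], [0.0, -1.0, 0.0]]
wrist_force: [-0.6, 0.5, -0.1]
gripper_width: 0.69
```

```bash
python3 -c "
from h import *
s=sense();print(s['tcp_pos'],s['ee_rot'][:,0],s['gripper_width']);ci=camera_info('wrist');print(ci);im=save('wrist','pics/w1.png')
M=cv2.Rodrigues(ci['rvec'])[0];
for p in ([.437,.066,.146],[.444,.103,.146],[.431,.029,.146]):
  c=M@np.array(p)+np.ravel(ci['tvec']);print(ci['fx']*c[0]/c[2]+ci['cx'],ci['fy']*c[1]/c[2]+ci['cy'])
"
```

```text
[0.4367771  0.0671141  0.22230118] [-9.87814466e-01  1.55635303e-01  4.82023447e-04] 0.6896172080736718
{'fx': 351.1915922465815, 'fy': 351.1915922465815, 'cx': 289.85946554287386, 'cy': 210.84536201901636, 'rvec': array([-0.24105744, -3.07494727, -0.45621818]), 'tvec': array([ 0.42169355, -0.16218644,  0.35300929])}
290.177017904984 221.58383045175546
288.63646579356623 269.1891298818346
290.41982122528924 169.8914068860431
```

View pics/w1.png

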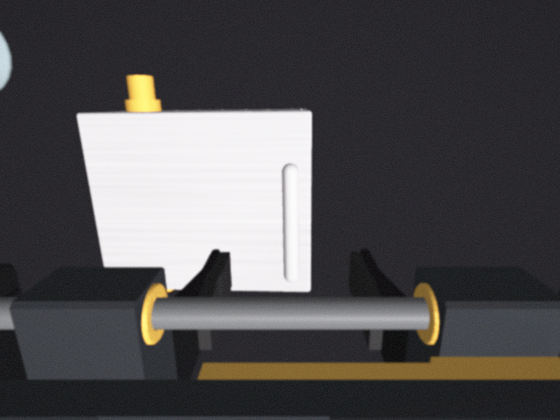

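The wrist view shows the bar along column 290, rows 165–282, so the jaws are well aligned. It looks longer than expected, so the flap may be ajar. I'll triangulate the bar from all three views.

```bash
python3 -c "
from h import *
C=[camera_info(n) for n in('wrist','top','scene')]
def tri(px):
  A=np.zeros((3,3));b=np.zeros(3)
  for c,p in zip(C,px):
    if p is None: continue
    o,d=ray(c,*p);d/=np.linalg.norm(d);Q=np.eye(3)-np.outer(d,d);A+=Q;b+=Q@o
  x=np.linalg.solve(A,b);print(x.round(4),[round(float(np.linalg.norm(np.cross(x-ray(c,*p)[0],ray(c,*p)[1]/np.linalg.norm(ray(c,*p)[1])))),4) for c,p in zip(C,px) if p])
tri([(290.5,223),(247.75,245.25),(288.4,163.5)])
tri([(290.5,223),None,(288.4,163.5)])
tri([(311,112),(275.8,255),(245+70/4,155+72/4)]) # flap free corner right
tri([(311,290),(219.5,248.3),(245+275/4,155+65/4)])
tri([(80,115),(284.3,189.3),(245+77/4,155+245/4)])
"
```

```text
[0.4376 0.0662 0.1526] [0.0012, 0.002, 0.0026]
[0.4366 0.0675 0.1515] [0.0016, 0.0016]
[ 0.4107 -0.0051  0.1101] [0.0009, 0.0026, 0.0028]
[0.4309 0.1446 0.1087] [0.0003, 0.0024, 0.0023]
[ 0.5876 -0.0305  0.103 ] [0.0006, 0.0025, 0.0025]
```

Request:
{"api": "jog_arm", "payload": {"series": [[[0, 0.045, 0], [0, 0, 0], 0.06], [[0, 0.046, 0], [0, 0, 0], 0.05], [[0, 0, 0], [0, 0, 0], 0.0], [[0, 0, 0], [0, 0, 0], 0.0], [[0, 0, 0], [0, 0, 0], 0.0], [[0, 0, 0], [0, 0, 0], 0.0]]}}

```text
time_s: 2.4
tcp_pos: [0.4377, 0.0677, 0.1329]
ee_rot: [[-0.988, 0.003, -0.155], [0.155, 0.001, -0.988], [-0.002, -1.0, -0.002]]
wrist_force: [-0.1, -1.0, 0.1]
gripper_width: 0.206
```

```bash
python3 -c "
import numpy as np
t=np.linspace(.035,1.82,16);s=-166*np.cos(t)+46*np.sin(t);z=46*np.cos(t)+166*np.sin(t)
for a,b,c in zip(t[1:],-np.diff(s),-np.diff(z)): print(round(a,2),round(b,1),round(c,1))"
```

```text
0.15 -7.3 -19.1
0.27 -9.5 -18.1
0.39 -11.6 -16.9
0.51 -13.5 -15.4
0.63 -15.3 -13.7
0.75 -16.8 -11.8
0.87 -18.1 -9.7
0.99 -19.1 -7.5
1.11 -19.8 -5.1
1.23 -20.3 -2.8
1.34 -20.5 -0.3
1.46 -20.4 2.1
1.58 -20.0 4.5
1.7 -19.3 6.9
1.82 -18.4 9.1
```

Request:
{"api": "jog_arm", "payload": {"series": [[[0, 0, 0], [0, 0, 0], 0.0], [[0, 0, 0], [0, 0, 0], 0.0]]}}

```text
time_s: 2.65
tcp_pos: [0.4365, 0.0675, 0.1317]
ee_rot: [[-0.988, -0.0, -0.156], [0.156, 0.001, -0.988], [0.001, -1.0, -0.001]]
wrist_force: [-2.9, 3.1, 2.1]
gripper_width: 0.108
```

Gripped on the bar. Starting the arc.

Request:
{"api": "jog_arm", "payload": {"series": [[[-0.007, -0.019, 0], [0, 0, 0], 0], [[-0.0095, -0.018, 0], [0, 0, 0], 0], [[-0.0115, -0.017, 0], [0, 0, 0], 0], [[-0.0135, -0.0155, 0], [0, 0, 0], 0], [[-0.015, -0.0135, 0], [0, 0, 0], 0]]}}

```text
time_s: 3.28
tcp_pos: [0.4943, 0.0589, 0.2116]
ee_rot: [[-0.988, 0.001, -0.156], [0.156, 0.002, -0.988], [-0.001, -1.0, -0.002]]
wrist_force: [12.6, 0.6, -24.8]
gripper_width: 0.105
```

Request:
{"api": "jog_arm", "payload": {"series": [[[-0.019, -0.01, 0], [0, 0, 0], 0], [[-0.0185, -0.009, 0], [0, 0, 0], 0], [[-0.019, -0.007, 0], [0, 0, 0], 0], [[-0.02, -0.0045, 0], [0, 0, 0], 0], [[-0.0205, -0.002, 0], [0, 0, 0], 0]]}}

```text
time_s: 3.9
tcp_pos: [0.5871, 0.045, 0.2438]
ee_rot: [[-0.988, -0.007, -0.155], [0.155, 0.003, -0.988], [0.007, -1.0, -0.002]]
wrist_force: [-3.1, 8.3, -7.1]
gripper_width: 0.094
```

Request:
{"api": "jog_arm", "payload": {"series": [[[-0.0205, 0, 0], [0, 0, 0], 0], [[-0.0205, 0.002, 0], [0, 0, 0], 0], [[-0.02, 0.0045, 0], [0, 0, 0], 0], [[-0.019, 0.007, 0], [0, 0, 0], 0], [[-0.018, 0.009, 0], [0, 0, 0], 0]]}}

```text
time_s: 4.53
tcp_pos: [0.6831, 0.0298, 0.2209]
ee_rot: [[-0.988, -0.009, -0.155], [0.155, 0.002, -0.988], [0.009, -1.0, -0.001]]
wrist_force: [-5.9, 6.3, -4.2]
gripper_width: 0.094
```

Request:
{"api": "jog_arm", "payload": {"series": [[[0, 0, 0], [0, 0, 0], 0], [[0, 0, 0], [0, 0, 0], 0]]}}

```text
time_s: 4.78
tcp_pos: [0.6836, 0.0297, 0.2206]
ee_rot: [[-0.988, -0.007, -0.155], [0.155, 0.002, -0.988], [0.007, -1.0, -0.001]]
wrist_force: [-2.4, 4.9, -6.8]
gripper_width: 0.092
```

```bash
python3 -c "
from h import *
s=sense();print(s['tcp_pos']);save('scene','pics/s1.png')
im=cv2.imread('pics/s1.png')[80:260,180:420];cv2.imwrite('pics/s1c.png',cv2.resize(im,None,fx=3,fy=3))"
```

```text
[0.683577   0.02965163 0.22060439]
```

View pics/s1c.png

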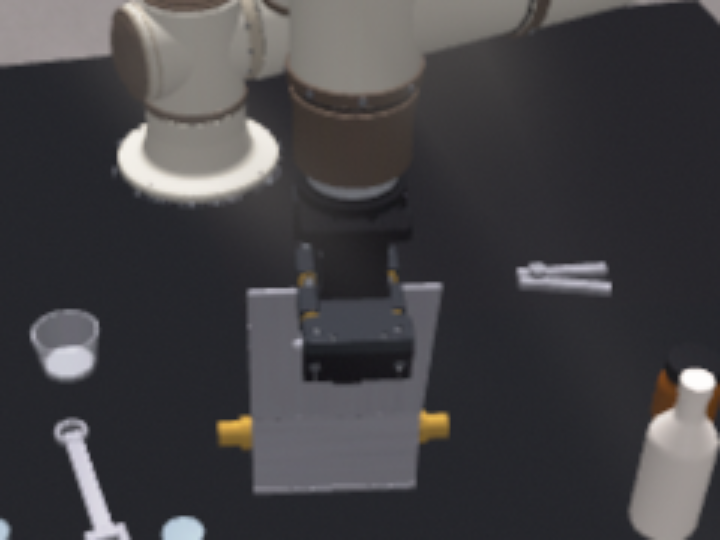

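Flap is leaning open at about 1.86 rad. Releasing, going up, and moving back over the housing.

Request:
{"api": "jog_arm", "payload": {"series": [[[0, 0, 0], [0, 0, 0], 0.036], [[0, 0, 0], [0, 0, 0], 0.036], [[0, 0, 0], [0, 0, 0], 0.036], [[0, -0.03, 0], [0, 0, 0], 0.036], [[0, -0.045, 0], [0, 0, 0], 0.036], [[0, -0.045, 0], [0, 0, 0], 0.036], [[0.045, 0, 0], [0, 0, 0], 0.036], [[0.05, 0, 0], [0, 0, 0], 0.036], [[0.05, 0, 0], [0, 0, 0], 0.036], [[0.05, 0, 0], [0, 0, 0], 0.036]]}}

```text
time_s: 6.08
tcp_pos: [0.4914, 0.058, 0.3454]
ee_rot: [[-0.988, 0.002, -0.156], [0.156, 0.0, -0.988], [-0.002, -1.0, -0.001]]
wrist_force: [-0.3, 0.9, 0.9]
gripper_width: 0.411
```

Request:
{"api": "jog_arm", "payload": {"series": [[[0, 0, 0], [0, 0, 0], 0.036], [[0, 0, 0], [0, 0, 0], 0.036]]}}

```text
time_s: 6.32
tcp_pos: [0.4932, 0.0583, 0.3457]
ee_rot: [[-0.988, 0.003, -0.155], [0.155, 0.001, -0.988], [-0.002, -1.0, -0.001]]
wrist_force: [-0.1, 0.5, -0.5]
gripper_width: 0.414
```

```bash
python3 -c "
from h import *
s=sense();print(s['tcp_pos'],s['ee_rot'],s['gripper_width']);ci=camera_info('wrist');print(ci['rvec'],ci['tvec']);save('wrist','pics/w2.png')
M=cv2.Rodrigues(ci['rvec'])[0];h=np.array([.988,-.156,0])
for x in(-45,10):
  c=M@(np.array([.509,.0546,.083])+h*x/1e3)+np.ravel(ci['tvec']);print(ci['fx']*c[0]/c[2]+ci['cx'],ci['fy']*c[1]/c[2]+ci['cy'])
"
```

```text
[0.4931754  0.05828814 0.3456617 ] [[-9.87848486e-01  2.62199969e-03 -1.55397853e-01]
 [ 1.55400072e-01  6.63385240e-04 -9.87851395e-01]
 [-2.48705740e-03 -9.99996343e-01 -1.06278304e-03]] 0.41413508662590237
[-0.23974661 -3.07190473 -0.45713897] [ 0.47992647 -0.19786148  0.46940442]
314.61815284695825 172.70470140135302
269.73848674957554 172.6613649317111
```

View pics/w2.png

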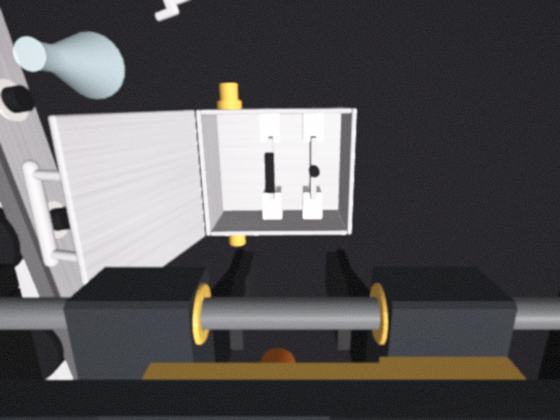

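The long bar at (269,173) is the T-bar, so the strainer is in the +10 slot. The round stub at (314,171) is the blank, in the −45 slot. Both match the predicted pixels.

The gripper body is wide along the jaw axis and would sit close to the open flap. I'll turn 90° and grip the T-bar by its ends instead.

```bash
python3 -c "
from h import *
print(sense()['joints'].round(1))
ci=camera_info('wrist')
for p in((269,152),(270,193),(269,173)): print(plane(ci,*p,.089).round(4))
plan([0.519,0.053,0.345],81,9,0.066)"
```

```text
[ 25.5   5.5  -4.2   0.  -80.2 -34.5]
[0.5149 0.0272 0.089 ]
[0.5224 0.0767 0.089 ]
[0.5193 0.0521 0.089 ]
[[[-0.0029,0.0,0.0001],[0.01,10.0,-0.0],0.066],[[-0.0029,0.0,-0.0004],[0.01,10.0,-0.0],0.066],[[-0.0028,0.0,-0.0009],[0.01,10.0,-0.0],0.066],[[-0.0026,0.0,-0.0013],[0.01,10.0,-0.0],0.066],[[-0.0023,0.0,-0.0017],[0.01,10.0,-0.0],0.066],[[-0.002,0.0,-0.0021],[0.01,10.0,-0.0],0.066],[[-0.0016,0.0,-0.0024],[0.01,10.0,-0.0],0.066],[[-0.0011,0.0,-0.0027],[0.01,10.0,-0.0],0.066],[[-0.0006,0.0,-0.0028],[0.01,10.0,-0.0],0.066]]
```

Request:
{"api": "jog_arm", "payload": {"series": [[[-0.003, 0, 0], [0, 10, 0], 0.066], [[-0.003, 0, 0], [0, 10, 0], 0.066], [[-0.003, 0, -0.001], [0, 10, 0], 0.066], [[-0.0025, 0, -0.0015], [0, 10, 0], 0.066], [[-0.0025, 0, -0.0015], [0, 10, 0], 0.066], [[-0.002, 0, -0.002], [0, 10, 0], 0.066], [[-0.0015, 0, -0.0025], [0, 10, 0], 0.066], [[-0.001, 0, -0.0025], [0, 10, 0], 0.066], [[-0.0005, 0, -0.003], [0, 10, 0], 0.066]]}}

```text
time_s: 7.5
tcp_pos: [0.52, 0.0527, 0.3439]
ee_rot: [[0.162, -0.001, -0.987], [0.987, -0.001, 0.162], [-0.001, -1.0, 0.001]]
wrist_force: [0.2, -0.1, -0.5]
gripper_width: 0.757
```

Request:
{"api": "jog_arm", "payload": {"series": [[[0, 0.05, 0], [0, 0, 0], 0.066], [[0, 0.05, 0], [0, 0, 0], 0.066], [[0, 0.05, 0], [0, 0, 0], 0.066], [[0, 0.045, 0], [0, 0, 0], 0.066], [[0, 0, 0], [0, 0, 0], 0.066], [[0, 0, 0], [0, 0, 0], 0.066]]}}

```text
time_s: 8.25
tcp_pos: [0.5206, 0.0531, 0.1509]
ee_rot: [[0.155, 0.002, -0.988], [0.988, -0.0, 0.155], [0.0, -1.0, -0.002]]
wrist_force: [-0.1, -0.6, -0.3]
gripper_width: 0.757
```

```bash
python3 -c "
from h import *
s=sense();print(s['tcp_pos'],s['ee_rot'],s['gripper_width']);ci=camera_info('wrist');save('wrist','pics/w3.png')
M=cv2.Rodrigues(ci['rvec'])[0]
for p in ([.519,.0525,.089],s['tcp_pos']):
  c=M@np.array(p)+np.ravel(ci['tvec']);print(ci['fx']*c[0]/c[2]+ci['cx'],ci['fy']*c[1]/c[2]+ci['cy'])
"
```

```text
[0.52055192 0.05311099 0.15088471] [[ 1.55311142e-01  2.42389657e-03 -9.87862629e-01]
 [ 9.87865541e-01 -2.69490482e-05  1.55311533e-01]
 [ 3.49837134e-04 -9.99997062e-01 -2.39866938e-03]] 0.7567242880727146
291.15502975302024 224.2302800184376
293.21758186126823 267.04810041015276
```

View pics/w3.png

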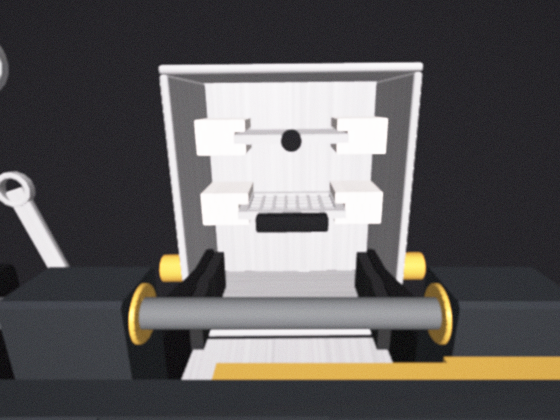

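T-bar sits at (292,222) against the predicted (291,224), with the grid visible behind it, so I'm aligned. Going down and gripping its ends.

Request:
{"api": "jog_arm", "payload": {"series": [[[0, 0.04, 0.001], [0, 0, 0], 0.066], [[0, 0.04, 0], [0, 0, 0], 0.066], [[0, 0, 0], [0, 0, 0], 0.066], [[0, 0, 0], [0, 0, 0], 0.03], [[0, 0, 0], [0, 0, 0], 0.03], [[0, 0, 0], [0, 0, 0], 0.03], [[0, 0, 0], [0, 0, 0], 0.03]]}}

```text
time_s: 9.18
tcp_pos: [0.5189, 0.0535, 0.071]
ee_rot: [[0.155, 0.003, -0.988], [0.988, 0.001, 0.155], [0.001, -1.0, -0.003]]
wrist_force: [-0.3, 1.3, 6.3]
gripper_width: 0.568
```

Request:
{"api": "jog_arm", "payload": {"series": [[[0, 0, 0], [0, 0, 0], 0.03], [[0, -0.015, 0], [0, 0, 0], 0.03], [[0, -0.025, 0], [0, 0, 0], 0.03], [[0, -0.03, 0], [0, 0, 0], 0.03], [[0, -0.04, 0], [0, 0, 0], 0.03], [[0, -0.045, 0], [0, 0, 0], 0.03], [[0, -0.045, 0], [0, 0, 0], 0.03], [[0, 0, 0], [0, 0, 0], 0.03], [[0, 0, 0], [0, 0, 0], 0.03]]}}

```text
time_s: 10.3
tcp_pos: [0.5164, 0.0529, 0.2688]
ee_rot: [[0.156, -0.002, -0.988], [0.988, 0.0, 0.156], [-0.0, -1.0, 0.002]]
wrist_force: [-0.5, -0.0, -1.8]
gripper_width: 0.57
```

```bash
python3 -c "
from h import *
s=sense();print(s['tcp_pos'],s['wrist_force'],s['gripper_width'],s['joints'].round(1))
save('wrist','pics/w4.png');save('scene','pics/s4.png')
a=cv2.imread('pics/w4.png');b=cv2.imread('pics/s4.png')
cv2.imwrite('pics/c4.png',np.hstack([cv2.resize(a,(400,300)),cv2.resize(b[60:285,50:350],(400,300))]))"
```

```text
[0.51642171 0.05289087 0.26875671] [-0.53160782 -0.03077508 -1.77583155] 0.5696705660093864 [ 2.370e+01  9.900e+00 -9.700e+00 -1.000e-01 -7.050e+01 -1.227e+02]
```

View pics/c4.png

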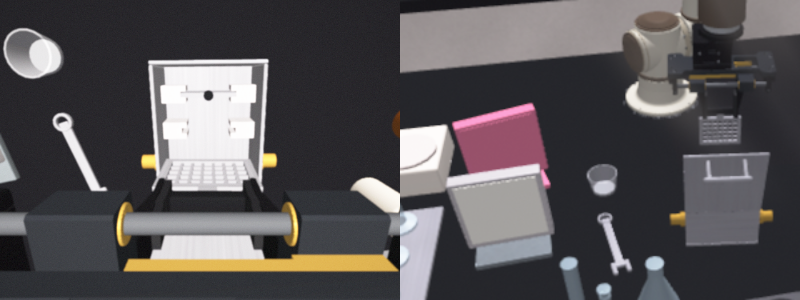

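Strainer is held with the grid visible, the blank is still in its slot, and the flap is standing. Next: carry it high to the lamp's front.

```bash
python3 -c "
from h import *
plan([0.592,-0.378,0.269],93,12,0.03)"
```

```text
[[[-0.0345,-0.0001,-0.0118],[-0.02,-1.0,-0.01],0.03],[[-0.0347,-0.0001,-0.0112],[-0.02,-1.0,-0.01],0.03],[[-0.0349,-0.0001,-0.0106],[-0.02,-1.0,-0.01],0.03],[[-0.035,-0.0001,-0.01],[-0.02,-1.0,-0.01],0.03],[[-0.0352,-0.0001,-0.0094],[-0.02,-1.0,-0.01],0.03],[[-0.0354,-0.0001,-0.0088],[-0.02,-1.0,-0.01],0.03],[[-0.0355,-0.0001,-0.0081],[-0.02,-1.0,-0.01],0.03],[[-0.0357,-0.0001,-0.0075],[-0.02,-1.0,-0.01],0.03],[[-0.0358,-0.0001,-0.0069],[-0.02,-1.0,-0.01],0.03],[[-0.0359,-0.0001,-0.0063],[-0.02,-1.0,-0.01],0.03]]
[[[-0.036,-0.0001,-0.0056],[-0.02,-1.0,-0.01],0.03],[[-0.0361,-0.0001,-0.005],[-0.02,-1.0,-0.01],0.03]]
```

Request:
{"api": "jog_arm", "payload": {"series": [[[-0.02, 0, -0.012], [0, -1, 0], 0.03], [[-0.035, 0, -0.0115], [0, -1, 0], 0.03], [[-0.035, 0, -0.011], [0, -1, 0], 0.03], [[-0.036, 0, -0.01], [0, -1, 0], 0.03], [[-0.036, 0, -0.01], [0, -1, 0], 0.03], [[-0.036, 0, -0.009], [0, -1, 0], 0.03], [[-0.036, 0, -0.008], [0, -1, 0], 0.03], [[-0.036, 0, -0.008], [0, -1, 0], 0.03], [[-0.036, 0, -0.007], [0, -1, 0], 0.03], [[-0.036, 0, -0.006], [0, -1, 0], 0.03]]}}

```text
time_s: 11.65
tcp_pos: [0.5841, -0.2966, 0.2674]
ee_rot: [[-0.019, -0.004, -1.0], [1.0, 0.001, -0.019], [0.001, -1.0, 0.004]]
wrist_force: [0.2, 0.3, -0.8]
gripper_width: 0.568
```

Request:
{"api": "jog_arm", "payload": {"series": [[[-0.036, 0, -0.006], [0, -1, 0], 0.03], [[-0.03, 0, -0.005], [0, -1, 0], 0.03], [[-0.015, 0, 0], [0, 0, 0], 0.03], [[0, 0, 0], [0, 0, 0], 0.03], [[0, 0, 0], [0, 0, 0], 0.03]]}}

```text
time_s: 12.28
tcp_pos: [0.598, -0.3753, 0.2693]
ee_rot: [[-0.054, -0.001, -0.999], [0.999, 0.001, -0.054], [0.001, -1.0, 0.001]]
wrist_force: [-0.2, -0.4, -1.0]
gripper_width: 0.568
```

```bash
python3 -c "
from h import *
print(sense()['tcp_pos'],sense()['gripper_width']);ci=camera_info('wrist')
save('wrist','pics/w5.png');save('scene','pics/s5.png')
a=cv2.imread('pics/w5.png');b=cv2.imread('pics/s5.png')
cv2.imwrite('pics/c5.png',np.hstack([cv2.resize(a,(400,300)),cv2.resize(b[90:270,40:280],(400,300))]))"
```

```text
[ 0.59797328 -0.37533948  0.26934353] 0.5679253885369611
```

View pics/c5.png

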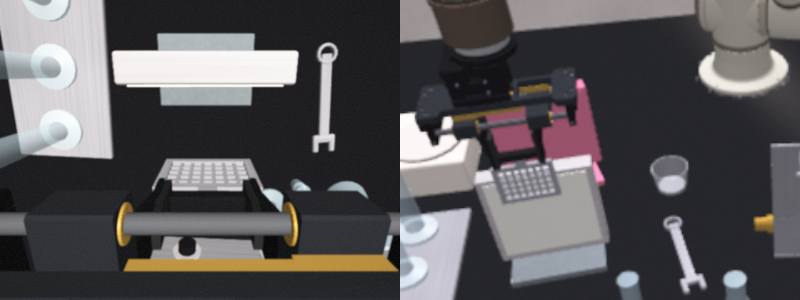

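```bash
python3 -c "
from h import *
ci=camera_info('wrist')
g=cv2.cvtColor(cv2.imread('pics/w5.png'),cv2.COLOR_BGR2GRAY)
for c in (190,290,390): print(c,g[60:132:2,c])
for p in((159,117),(417,116),(288,116.5),(162,71),(414,71)): print(plane(ci,*p,.19).round(4))
"
```

```text
190 [ 28  26  27  31  30 120 243 247 244 243 243 242 241 242 242 243 244 243
 243 244 242 241 240 240 240 240 241 235 195 216 251 100  33  35  32  29]
290 [182 182 184 183 180 197 245 249 247 246 245 244 242 246 246 244 243 242
 242 243 243 242 242 243 243 245 246 239 199 234 251 191 173 174 177 174]
390 [ 30  33  25  31  31 121 243 248 249 248 247 245 246 246 248 247 247 244
 244 244 244 246 246 244 244 245 246 241 198 231 244  77  34  33  24  32]
[ 0.5316 -0.4683  0.19  ]
[ 0.5216 -0.2962  0.19  ]
[ 0.5266 -0.3822  0.19  ]
[ 0.5027 -0.4648  0.19  ]
[ 0.4939 -0.3026  0.19  ]
```

Request:
{"api": "jog_arm", "payload": {"series": [[[-0.003, 0.025, 0.004], [0, 0, 0], 0.03], [[0, 0.03, 0.003], [0, 0, 0], 0.03], [[0, 0.03, 0.002], [0, 0, 0], 0.03], [[0, 0.025, 0], [0, 0, 0], 0.03], [[0, 0.012, 0], [0, 0, 0], 0.03], [[0, 0, 0], [0, 0, 0], 0.03], [[0, 0, 0], [0, 0, 0], 0.03], [[0, 0, 0], [0, 0, 0], 0.03]]}}

```text
time_s: 13.38
tcp_pos: [0.5899, -0.38, 0.149]
ee_rot: [[-0.054, 0.002, -0.999], [0.999, -0.001, -0.054], [-0.001, -1.0, -0.002]]
wrist_force: [0.4, -0.3, -1.0]
gripper_width: 0.563
```

```bash
python3 -c "
from h import *
s=sense();print(s['tcp_pos'],s['wrist_force'],s['gripper_width'],s['joint_velocities'].round(2))
save('scene','pics/s6.png');b=cv2.imread('pics/s6.png');t=save('top','pics/t6.png');t=cv2.imread('pics/t6.png')
cv2.imwrite('pics/c6.png',np.hstack([cv2.resize(b[120:300,70:310],(480,360)),cv2.resize(t[120:300,200:350],(300,360))]))
c=camera_info('scene');M=cv2.Rodrigues(c['rvec'])[0]
x=M@(s['tcp_pos']-np.array([0,0,.035]))+np.ravel(c['tvec']);u=c['fx']*x[0]/x[2]+c['cx'];v=c['fy']*x[1]/x[2]+c['cy'];print((u-70)*2,(v-120)*2)"
```

```text
[ 0.58991072 -0.38003469  0.14895609] [ 0.37167421 -0.27484756 -0.9585251 ] 0.5634711672361548 [-0.08  0.18 -0.38 -0.18 -0.06  0.04]
110.46601868089567 225.37291744884692
```

View pics/c6.png

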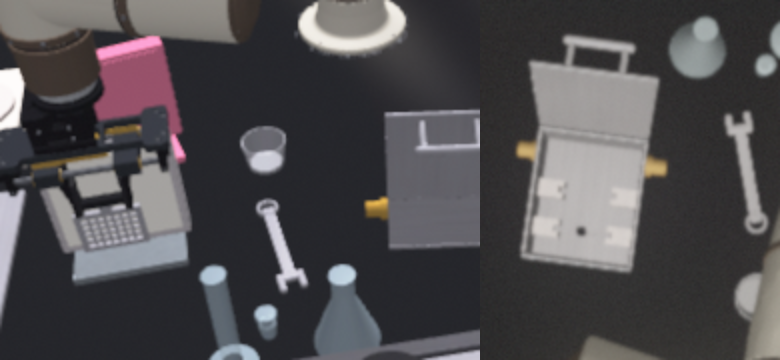

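The plate is in front of the white face at (112,228) against the predicted (110,225). The flap is open and the blank is in its slot. Handing in.

```bash
python3 -c "
from station import *
print(finish_job())"
```

```text
the job is handed in; nothing more can be done
None
```

The job is handed in with the strainer held up to the light panel's white face; `finish_job` gave no verdict. The arm clock read about 13.5 s of the 54 s allowed.

**What I did:** I lifted the flap by its bar to about 1.86 rad and it stayed there. The strainer was in the +10 mm slot. I gripped its T-bar by the ends, because the gripper body would have come too close to the open flap the other way round. I then drew it out and carried it over to the grey lamp.

**Last checks:**

| Check | Result |
|---|---|
| Distance from the face | about 63 mm |
| Sideways offset | about 1 mm |
| Height | grid centre about 4 mm above the face's centre |
| Angle to the face | square to it within about 1° |
| Grip | fingers about 49 mm apart on the 50 mm T-bar |
| Wrist force | about 1 N, the plate's own weight |
| Position in the last scene picture | within 2–3 pixels of where I expected it |

In the final pictures the flap stands open and the blank is still in its slot. The bystanders in view look unmoved, but I didn't measure them or picture all of them at the end.

**What disagreed:**
- **Lamp direction:** the task text says the lamp faces from the robot's right to its left. The pictures show its white face pointing away from the robot, so I followed the pictures.
- **Flap lift:** the force briefly reached about 28 N because my first arc was slightly too wide. I corrected it and the force dropped.

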